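# Put the washed drip coffee filter back together on the white mug

### The job

Put the washed one-cup drip coffee filter together on the straight-sided white mug that stands right way up, one part after another from the bottom up: first the brimmed plate onto the mug's mouth, then the chamber into the plate's seat ring, then the press down inside the chamber, and last the lid over the chamber's rim. Every part must sit level and fully home. Leave both mugs and the coffee jar standing where they are.

Things in the scene. Friction and masses are not known exactly. Their poses are not given: they have to be found in the camera images.
- white_mug: straight-sided white mug (pale green inside), 80 mm across, 91 mm high, loose, upright on the worktop; handle along the body's -y. Origin on its underside; the round part's axis is NOT through the origin but 16 mm to its +y, the handle's outer edge 56 mm to its -y. It carries the filter; it is not to be moved
- mug_mouth (a point): centre of the white mug's round mouth, level with its rim (90 mm above the worktop); the opening is about 66 mm across, the rim 78 mm outside; z up
- tapered_mug: the other mug, two-tone (white above, green below), standing upside down to dry, closed end up, 92 mm across below and narrower above, 93 mm high, loose; origin at the worktop (the round part's axis 18 mm to +y, handle along -y, to 64 mm). Not used: leave it
- coffee_jar: glass jar of coffee with a gold lid, 80x80 mm, 179 mm high, loose, origin at the centre of its underside. Not used: leave it
- plate: steel plate, z up, origin at the underside's centre. Spigot below 56 mm across, z 0-7 mm, chamfered: drops into the mug's mouth, the brim rests on the rim. Brim 94 mm across, z 7-10 mm. Seat ring on top z 10-20 mm, outside 62 mm (64 at its lip), inside 57 mm (59 at the lip), for the chamber, which stands on its floor at z 10 mm. Grip it from above across the ring's outside. 0.09 kg
- chamber: steel brewing chamber: open cup, outside 52 mm, inside 47 mm, 48 mm high, floor 3 mm thick, foot chamfered to 47 mm; z up, origin at the underside's centre. A wire ear stands out along body +x to 44 mm from the axis at z 12 to 35 mm: grip the cup across its y, fingers clear of the ear. 0.11 kg
- press: steel press: perforated disc 41 mm across, 5 mm thick (foot chamfered to 35 mm), upright stem 8 mm thick and, from z 41 to 61 mm, a round grip 12 mm across; z up, origin at the underside's centre, 61 mm high. Home on the chamber's floor, its top stands 16 mm above the chamber's rim. 0.06 kg
- lid: steel stepped cap with black knob, open side down; z up, origin at the lower edge's centre. Skirt outside 62 mm (64 at the edge), inside 57 (59 at the edge), 8 mm deep; the shoulder inside at z 8 rests on the chamber's rim (home: origin 40 mm above the chamber's). Cap above: 50 mm outside, 45 inside, hollow to z 27, covers the press's grip. Knob to grip: 15 mm across, z 36 to 46 mm. 0.08 kg
Things that resemble listed ones, but are neither listed nor needed, are in the scene too. Leave any blue or yellow look-alike of the lid alone.

How it is judged:
By the outcome, as a careful person would: the job done as asked, in the order asked, and still so for the second after the job is handed in, with the robot touching nothing.
It also fails if it takes over 120 s, if anything falls off the work surface, if the arm or the gripper's body presses on something with over 40 N, if the wrist force passes 120 N, or if a joint passes its speed limit or range.

### The arm

A 6-joint arm with a two-finger parallel gripper is mounted at the origin on a cart in front of the work surface, level with it; the furniture and walls round the work are solid. World frame = base frame: x ahead of the robot, y to its left, z up, the work surface at z = 0. Lengths are in m, angles in rad, forces in N, time in s.
With the tool pointing down it reaches from about 0.3 to 0.875 m from the base axis. Payload 6.4 kg.
Tool frame: the origin (TCP) lies between the finger pads; the fingertips stand 25 mm ahead of it and the grasp point (between the pads) lies 6 mm ahead of it; z points along the fingers, y is the line along which they close (so a half turn about z gives the same grasp; the last joint's range is limited). The gripper opens to 85 mm and grips with 20 to 120 N. Pads are 22 mm wide; open, the fingers measure 114 mm over their backs; the gripper's body (76 mm by 85 mm) begins 54 mm behind the grasp point. The pads swing forward as they close: fully open they stand 13 mm farther back than shut.
Start: joints at [0.949, 0.181, 1.607, -0, 1.354, -0.206], TCP at [0.232, 0.526, 0.256] pointing down, gripper open.
Joint ranges: [-2.99, 2.99], [-0.89, 2.07], [0.3, 2.58], [-1.14, 4.28], [0, 2.63], [-3.12, 3.12]. Speed limits (rad/s): [2.57, 2.57, 3.01, 3.14, 3.14, 3.14].

### API

Orientations are given as a unit quaternion [w, x, y, z].
In Python, from bench import ctrl gives the robot as it stands.
- The arm moves only by the tool servo_tool, never from a script. Its argument "series" is text: rows parted by semicolons, each of 7 numbers parted by spaces: the gripper command: -1 is fully open, 1 is shut, values between are in proportion, then the shift along the tool's x, y, z in m, then the turn, a rotation vector about the tool's x, y, z in degrees. A call has 1 to 12 rows; each row is the pose to reach, as a shift and turn from the pose commanded when the call began, along the tool's axes at that moment; what a row does not reach only later rows make up. A row lasts 1/12 s, in which the tool goes at most 41.7 mm and 7.16 degrees, less where a joint would pass 70% of its speed; a pose out of reach is approached as far as the arm can. A call with a gripper value outside its range is refused whole. The fingers move at their own pace and stop on an object; the grip force is fixed at half the most. Time passes only in rows, so rows that repeat a pose let the fingers close. It gives the time, the measured TCP pose, the force, the opening and the grip force at its end, in the units of the state.
- ctrl.get_obs(): the state, without advancing time (a new reading comes with each control period).
- ctrl.camera(name): name is "side" or "top"; returns a dict with "img" (384x512x3 uint8, red, green, blue), "z_map" (384x512 float32, m along the optical axis (not along the pixel's ray), 0 where there is no reading), "fovy" (degrees; the focal length in pixels is half the picture's height over the tangent of half this angle, whatever the lens; pixels are square), "cx", "cy" (the principal point, pixels), "extrinsics" (4x4, takes a point from camera to world coordinates). Camera axes: x right, y down, z forward; pixel columns grow to the right and rows downward; lengths in m; the calibration is good to about 2 mm. A picture is of the moment at which its call begins.
- ctrl.hand_in(): hands the job in; it is judged then, once.
The state is a dict: "time_s": time; "q": joint angles; "dq": joint speeds; "joint_efforts": joint torques, N m; "eef_pos": TCP position; "eef_rot": TCP orientation; "wrist_force": force on the tool from outside, world axes, zero at the start; "torque": the same for the moment, N m; "opening": opening from 0.0 (shut) to 1.0 (fully open); "grasp_force": force on a finger pad.
Only numpy, scipy, OpenCV 4.12 (cv2) and the standard library are available. Lean on these libraries where they do the work, as an engineer would, in place of code of your own. Each camera call takes 0.05 s, during which the arm holds its last target. There are 200 camera calls.

## Working session

There is one attempt and no reset: what is moved stays moved. The work goes in short steps, Python scripts to look and compute and a tool call to move; the robot and the scene stay as the last step left them, time stands still between calls to the robot, and variables do not carry over. Pictures are saved under pics/ and viewed, at most 14 in all, crops included, and the job is handed in when it is done.

Besides the shell and the picture viewer there is one more tool, called after "Call:" as name(argument=value, ...), one argument or row to a line, values as JSON. servo_tool: Moves the arm, as the interface text tells. Its arguments: {"type":"object","properties":{"series":{"type":"string"}},"required":["series"]}

```bash
mkdir -p pics; cat > h.py <<'E'
import numpy as np, cv2
from bench import ctrl
def cam(n):
    c=ctrl.camera(n); np.savez(f'{n}.npz',**{k:np.array(v) for k,v in c.items()}); return c
def load(n): return dict(np.load(f'{n}.npz'))
def cloud(c):
    H,W=c['z_map'].shape; f=H/2/np.tan(np.radians(c['fovy'])/2)
    v,u=np.mgrid[:H,:W]; z=c['z_map']
    P=np.stack([(u-c['cx'])/f*z,(v-c['cy'])/f*z,z],-1)
    E=c['extrinsics']; return P@E[:3,:3].T+E[:3,3]
def save(img,name,crop=None,s=1):
    if crop: img=img[crop[1]:crop[3],crop[0]:crop[2]]
    cv2.imwrite('pics/'+name,cv2.resize(img[...,::-1],None,fx=s,fy=s,interpolation=cv2.INTER_CUBIC))
E
python3 - <<'E'
from h import *
for n in('top','side'):
    c=cam(n); save(c['img'],n+'0.png',s=1.5); print(n,c['fovy'],c['cx'],c['cy'],np.round(c['extrinsics'],3).tolist())
o=ctrl.get_obs(); print({k:np.round(v,3).tolist() for k,v in o.items()})
E
```

```text
top 43.061017045766434 252.0336216599897 193.50796742532512 [[0.02, -0.998, 0.056, 0.531], [-1.0, -0.021, -0.007, -0.072], [0.008, -0.056, -0.998, 1.409], [0.0, 0.0, 0.0, 1.0]]
side 42.34608435486904 257.38584425404207 187.97275127740045 [[-0.076, -0.854, 0.514, -0.09], [-0.997, 0.071, -0.029, -0.047], [-0.012, -0.515, -0.857, 1.282], [0.0, 0.0, 0.0, 1.0]]
{'time_s': 0.1, 'q': [0.949, 0.181, 1.608, 0.0, 1.354, -0.206], 'dq': [0.0, -0.002, -0.003, -0.0, -0.002, 0.001], 'joint_efforts': [-0.001, -44.588, -35.224, -0.0, 0.004, -0.0], 'eef_pos': [0.232, 0.526, 0.255], 'eef_rot': [-0.0, 0.206, 0.978, -0.001], 'wrist_force': [-0.565, 0.218, -0.55], 'torque': [0.002, -0.009, -0.044], 'grasp_force': 0.0, 'opening': 0.997}
```

View pics/top0.png

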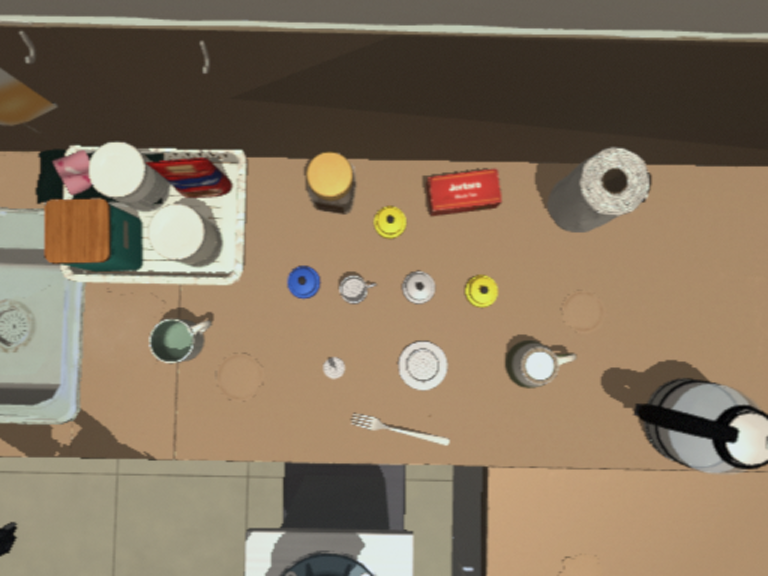

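View pics/side0.png

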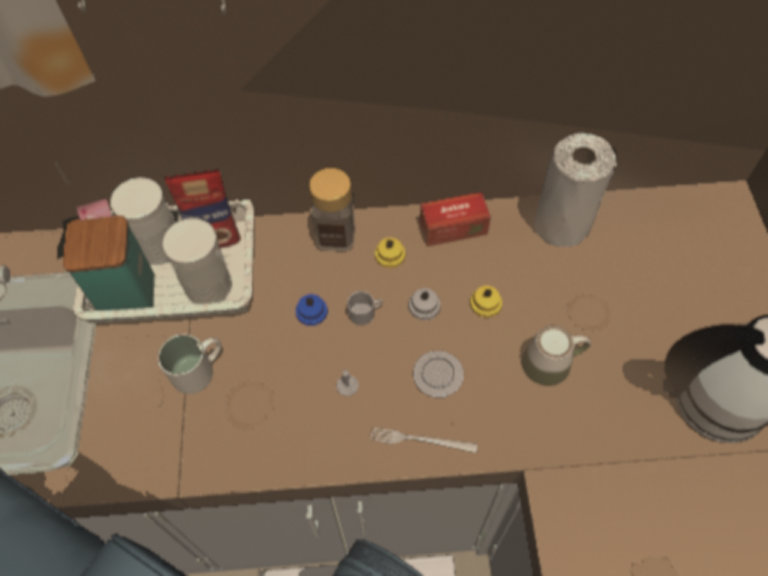

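The white mug stands upright at top-view (172,340), green inside. The inverted mug is at (540,365) and the jar at (330,175). The plate is at (423,365), the chamber at (353,288) with its ear to the right, and the press at (333,368). Lid candidates are blue (304,282), yellow (390,222), yellow (482,291) and steel (419,287). The steel one fits the description. Next I'll measure and check with a crop.

```bash
python3 - <<'E'
from h import *
C={'mug':(115,227,30,.06,.12),'plate':(282,243,24,.005,.05),'chamber':(236,192,20,.02,.08),'press':(222,245,14,.003,.1),'lid':(279,191,17,.004,.08),'tap':(358,243,28,.04,.12),'jar':(220,116,25,.12,.25)}
c=load('top');P=cloud(c)
for n,(u,v,r,a,b) in C.items():
    Q=P[v-r:v+r,u-r:u+r].reshape(-1,3); Q=Q[(Q[:,2]>a)&(Q[:,2]<b)]
    print(n,len(Q),'zmax',Q[:,2].max().round(3),'med',np.median(Q,0).round(3),'rect',(Q.min(0)+Q.max(0))[:2].round(4)/2,(Q.max(0)-Q.min(0))[:2].round(3))
    (x,y),rr=cv2.minEnclosingCircle(Q[:,:2].astype(np.float32));print('  circ',round(x,4),round(y,4),round(rr,4))
a=c['img'][130:290,80:340]
save(a,'crop1.png',s=3)
E
```

```text
mug 298 zmax 0.096 med [0.516 0.277 0.081] rect [0.5084  0.27745] [0.078 0.103]
  circ 0.517 0.277 0.0559
plate 763 zmax 0.026 med [ 0.469 -0.171  0.009] rect [ 0.47175 -0.17015] [0.131 0.134]
  circ 0.4858 -0.1642 0.0797
chamber 77 zmax 0.054 med [ 0.617 -0.041  0.045] rect [ 0.60905 -0.04325] [0.05  0.065]
  circ 0.6116 -0.0436 0.0335
press 158 zmax 0.063 med [0.461 0.002 0.005] rect [0.46135 0.00335] [0.078 0.078]
  circ 0.4579 0.0054 0.0479
lid 389 zmax 0.051 med [ 0.618 -0.158  0.026] rect [ 0.6246 -0.1561] [0.088 0.093]
  circ 0.6289 -0.1535 0.0531
tap 790 zmax 0.101 med [ 0.48  -0.37   0.088] rect [ 0.47655 -0.39335] [0.081 0.12 ]
  circ 0.4819 -0.3936 0.0611
jar 1119 zmax 0.186 med [0.8   0.005 0.176] rect [0.81305 0.01105] [0.111 0.131]
  circ 0.8288 0.0106 0.0755
```

View pics/crop1.png

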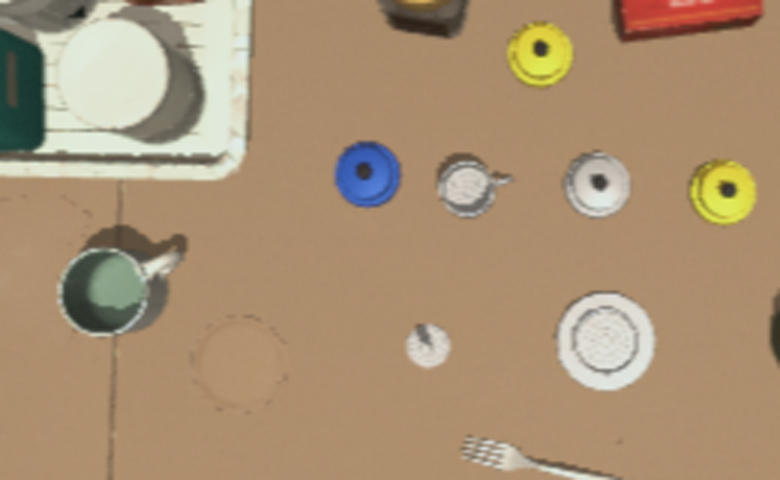

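The crop shows the steel lid with a black knob at (598,184), set between the blue one and a yellow one, so it is the one meant. I'll enlarge the parts in both views to get pixel positions.

```bash
python3 - <<'E'
from h import *
def tile(im,u,v,r=16,s=8):
    t=cv2.resize(im[v-r:v+r,u-r:u+r],None,fx=s,fy=s,interpolation=cv2.INTER_CUBIC)
    for k in range(0,2*r,4):
        L=6 if k%8 else 12
        t[:L,k*s]=(255,0,0);t[k*s,:L]=(255,0,0)
    return t
t=load('top')['img'];s=load('side')['img']
A=np.hstack([tile(t,*p) for p in((222,245),(236,192),(279,191))])
B=np.hstack([tile(s,*p) for p in((231,252),(241,205),(283,201))])
save(np.vstack([A,B]),'tiles.png')
E
```

```text
(no output)
```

View pics/tiles.png

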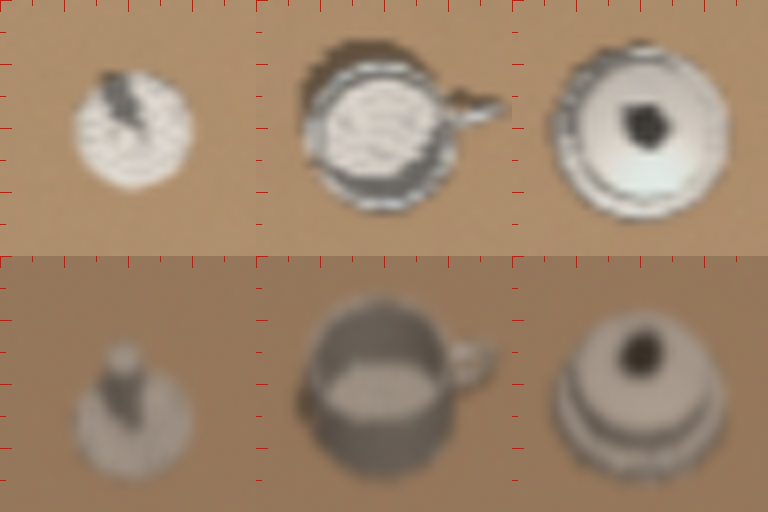

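```bash
cat >> h.py <<'E'
def px(c,u,v,z):
    f=c['z_map'].shape[0]/2/np.tan(np.radians(c['fovy'])/2); E=c['extrinsics']
    d=E[:3,:3]@np.array([(u-c['cx'])/f,(v-c['cy'])/f,1]); o=E[:3,3]
    return (o+d*(z-o[2])/d[2])[:2].round(4)
E
python3 - <<'E'
from h import *
t=load('top');s=load('side')
def k(c,name,x,y,sc,ox,oy,z): print(name,px(c,(x+.5)/sc-.5+ox,(y+.5)/sc-.5+oy,z))
for n,x,y,z in(('mug',103.5,291,.09),('mugL',59,291,.09),('mugR',148,291,.09),('mugT',103.5,248,.09),('mugB',103.5,335,.09),('handle',181,241,.075),('handle',181,241,.05),('plate',606,341,.009),('pring',605,340,.02)): k(t,n,x,y,3,80,130,z)
for n,x,y,u,v,z in(('press',133,130,222,245,.004),('chamber',126,136,236,192,.048),('chL',52,136,236,192,.048),('chR',201,136,236,192,.048),('ear',250,104,236,192,.024),('earbase',196,113,236,192,.024),('lid',128.5,132.5,279,191,.003),('knob',135,127,279,191,.046)):
    k(t,n,x,y,8,u-16,v-16,z)
for n,x,y,u,v,z in(('press S',133,166,231,252,.004),('pgrip S',124,103,231,252,.061),('chamber S',124,112,241,205,.048),('lidknob S',129,96,283,201,.046)):
    k(s,n,x,y,8,u-16,v-16,z)
E
```

```text
mug [0.508 0.289]
mugL [0.5072 0.3289]
mugR [0.5088 0.2491]
mugT [0.5466 0.2904]
mugB [0.4686 0.2876]
handle [0.5546 0.2243]
handle [0.5551 0.2298]
plate [ 0.4687 -0.1695]
pring [ 0.4701 -0.1678]
press [0.4608 0.001 ]
chamber [ 0.6094 -0.0346]
chL [ 0.6088 -0.0087]
chR [ 0.6099 -0.0608]
ear [ 0.6231 -0.0778]
earbase [ 0.6195 -0.0586]
lid [ 0.6188 -0.1586]
knob [ 0.618  -0.1582]
press S [ 4.617e-01 -2.000e-04]
pgrip S [ 4.601e-01 -4.000e-04]
chamber S [ 0.6059 -0.0351]
lidknob S [ 0.6167 -0.1585]
```

Call:
servo_tool(
  series="-1 -0.2485 -0.2695 0.03 0 0 -23.8;-1 -0.2485 -0.2695 0.03 0 0 -23.8;-1 -0.2485 -0.2695 0.03 0 0 -23.8;-1 -0.2485 -0.2695 0.03 0 0 -23.8;-1 -0.2485 -0.2695 0.03 0 0 -23.8;-1 -0.2485 -0.2695 0.03 0 0 -23.8;-1 -0.2485 -0.2695 0.03 0 0 -23.8;-1 -0.2485 -0.2695 0.03 0 0 -23.8;-1 -0.2485 -0.2695 0.03 0 0 -23.8;-1 -0.2485 -0.2695 0.03 0 0 -23.8;-1 -0.2485 -0.2695 0.03 0 0 -23.8;-1 -0.2485 -0.2695 0.03 0 0 -23.8",
)

```text
time_s: 1.1
eef_pos: [0.3506, 0.1791, 0.2261]
eef_rot: [-0.0, 0.001, 1.0, 0.0]
wrist_force: [-0.5, 0.4, 0.3]
opening: 1.001
grasp_force: 0.0
```

Call:
servo_tool(
  series="-1 -0.1185 -0.348 0.08 0 0 0;-1 -0.1185 -0.348 0.08 0 0 0;-1 -0.1185 -0.348 0.08 0 0 0;-1 -0.1185 -0.348 0.08 0 0 0;-1 -0.1185 -0.348 0.08 0 0 0;-1 -0.1185 -0.348 0.08 0 0 0;-1 -0.1185 -0.348 0.08 0 0 0;-1 -0.1185 -0.348 0.08 0 0 0;-1 -0.1185 -0.348 0.08 0 0 0;-1 -0.1185 -0.348 0.12 0 0 0;-1 -0.1185 -0.348 0.13 0 0 0;-1 -0.1185 -0.348 0.14 0 0 0",
)

```text
time_s: 2.1
eef_pos: [0.4684, -0.1664, 0.0841]
eef_rot: [-0.002, -0.001, 1.0, 0.002]
wrist_force: [-0.7, 0.4, 1.1]
opening: 0.997
grasp_force: 0.0
```

Call:
servo_tool(
  series="-0.6 0 0 0.02 0 0 0;-0.6 0 0 0.035 0 0 0;-0.6 0 0 0.042 0 0 0;-0.6 0 0 0.044 0 0 0;-0.6 0 0 0.046 0 0 0;-0.6 0 0 0.048 0 0 0;-0.6 0 0 0.048 0 0 0;-0.6 0 0 0.048 0 0 0",
)

```text
time_s: 2.77
eef_pos: [0.4696, -0.1691, 0.0391]
eef_rot: [0.001, 0.0, 1.0, -0.0]
wrist_force: [0.0, 0.7, -0.7]
opening: 0.802
grasp_force: 0.0
```

```bash
python3 - <<'E'
from h import *
c=cam('top');a=c['img'][215:275,245:325]
s=cam('side')['img'][210:290,240:340]
A=cv2.resize(a,(480,360),interpolation=2);B=cv2.resize(s,(480,384),interpolation=2)
save(np.hstack([A,B[:360]])[:, :800] if 0 else cv2.resize(np.hstack([A,B[:360]]),(800,300)),'g1.png')
E
```

```text
(no output)
```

View pics/g1.png

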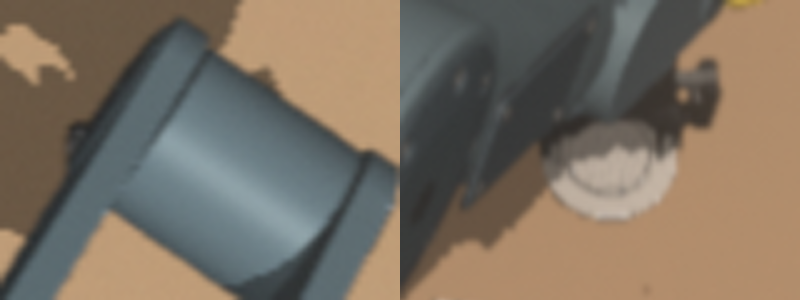

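The arm blocks the top view. In the side view the plate at (610,170) lies under the hand, with no contact yet. I'll keep lowering under force watch.

Call:
servo_tool(
  series="-0.6 0 0 0.002 0 0 0;-0.6 0 0 0.004 0 0 0;-0.6 0 0 0.004 0 0 0;-0.6 0 0 0.004 0 0 0",
)

```text
time_s: 3.2
eef_pos: [0.4689, -0.1689, 0.0341]
eef_rot: [-0.0, 0.0, 1.0, 0.0]
wrist_force: [-0.4, -0.1, -1.2]
opening: 0.802
grasp_force: 0.0
```

Call:
servo_tool(
  series="-0.6 0 0 0.001 0 0 0;-0.6 0 0 0.002 0 0 0;-0.6 0 0 0.002 0 0 0;-0.6 0 0 0.002 0 0 0",
)

```text
time_s: 3.53
eef_pos: [0.469, -0.1689, 0.0322]
eef_rot: [-0.0, 0.0, 1.0, 0.0]
wrist_force: [-0.0, 0.2, -0.1]
opening: 0.796
grasp_force: 0.0
```

Call:
servo_tool(
  series="1 0 0 0 0 0 0;1 0 0 0 0 0 0;1 0 0 0 0 0 0;1 0 0 0 0 0 0;1 0 0 0 0 0 0;1 0 0 0 0 0 0;1 0 0 0 0 0 0;1 0 0 0 0 0 0",
)

```text
time_s: 4.2
eef_pos: [0.4692, -0.169, 0.0332]
eef_rot: [-0.0, 0.0, 1.0, -0.0]
wrist_force: [-3.9, 1.6, 9.3]
opening: 0.693
grasp_force: 62.6
```

Call:
servo_tool(
  series="1 0 0 -0.002 0 0 0;1 0 0 -0.005 0 0 0;1 0 0 -0.01 0 0 0;1 0 0 -0.02 0 0 0;1 0 0 -0.04 0 0 0;1 0 0 -0.06 0 0 0;1 0 0 -0.09 0 0 0;1 0 0 -0.12 0 0 0;1 0 0 -0.14 0 0 0;1 0 0 -0.15 0 0 0;1 0 0 -0.15 0 0 0;1 0 0 -0.15 0 0 0",
)

```text
time_s: 5.2
eef_pos: [0.469, -0.1689, 0.1823]
eef_rot: [0.0, 0.0, 1.0, -0.0]
wrist_force: [0.3, 0.0, -0.8]
opening: 0.693
grasp_force: 64.7
```

```bash
python3 - <<'E'
from h import *
s=cam('side');save(s['img'],'g2.png',(180,130,340,250),5)
E
```

```text
(no output)
```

View pics/g2.png

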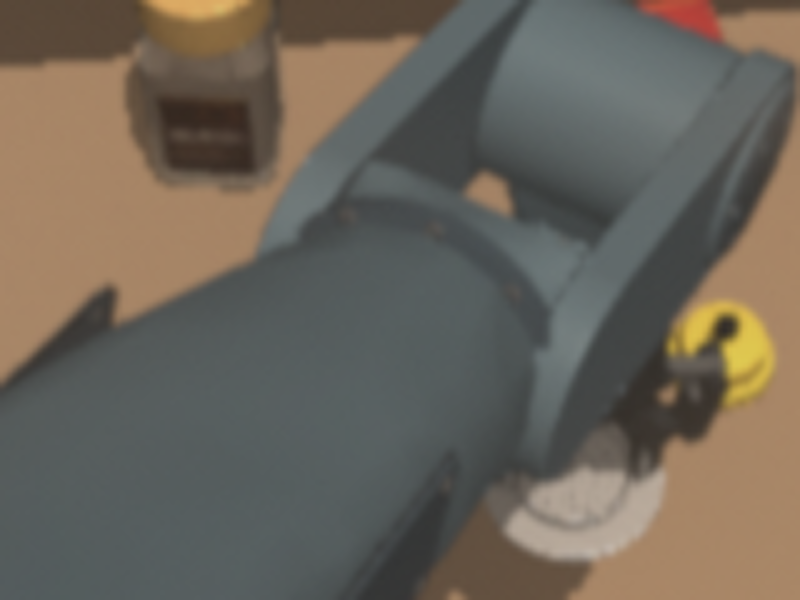

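Call:
servo_tool(
  series="1 -0.001 0.01 0 0 0 0;1 -0.003 0.03 0 0 0 0;1 -0.005 0.06 0 0 0 0;1 -0.008 0.09 0 0 0 0;1 -0.01 0.12 0 0 0 0;1 -0.013 0.15 0 0 0 0;1 -0.015 0.18 0 0 0 0;1 -0.018 0.21 0 0 0 0;1 -0.02 0.24 0 0 0 0;1 -0.023 0.27 0 0 0 0;1 -0.025 0.3 0 0 0 0;1 -0.028 0.33 0 0 0 0",
)

```text
time_s: 6.25
eef_pos: [0.4955, 0.1631, 0.1804]
eef_rot: [-0.002, 0.0, 1.0, -0.0]
wrist_force: [0.4, 0.2, -0.9]
opening: 0.687
grasp_force: 64.6
```

Call:
servo_tool(
  series="1 -0.002 0.03 0 0 0 0;1 -0.004 0.06 0 0 0 0;1 -0.007 0.09 0 0 0 0;1 -0.009 0.11 0 0 0 0;1 -0.01 0.122 0 0 0 0;1 -0.011 0.128 0 0 0 0;1 -0.011 0.128 0.01 0 0 0;1 -0.011 0.128 0.02 0 0 0;1 -0.011 0.128 0.035 0 0 0;1 -0.011 0.128 0.045 0 0 0;1 -0.011 0.128 0.05 0 0 0;1 -0.011 0.128 0.05 0 0 0",
)

```text
time_s: 7.25
eef_pos: [0.5071, 0.2877, 0.1301]
eef_rot: [-0.002, 0.001, 1.0, -0.001]
wrist_force: [-0.5, 0.5, -1.1]
opening: 0.69
grasp_force: 64.7
```

```bash
python3 - <<'E'
from h import *
s=cam('side');t=cam('top')
A=cv2.resize(s['img'][205:275,80:160],(400,350),interpolation=2);B=cv2.resize(t['img'][190:260,75:155],(400,350),interpolation=2)
save(np.hstack([A,B]),'g3.png')
E
```

```text
(no output)
```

View pics/g3.png

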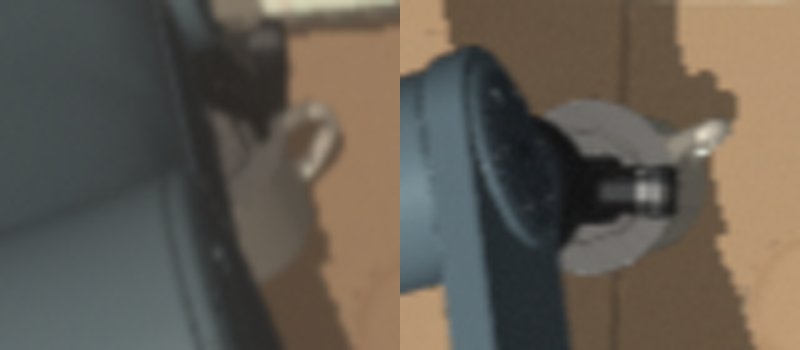

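The plate (brim 100–273 in the right tile) sits concentric over the mug. I'll lower it.

Call:
servo_tool(
  series="1 0 0 0.004 0 0 0;1 0 0 0.008 0 0 0;1 0 0 0.011 0 0 0;1 0 0 0.013 0 0 0;1 0 0 0.014 0 0 0;1 0 0 0.015 0 0 0;1 0 0 0.015 0 0 0;1 0 0 0.015 0 0 0",
)

```text
time_s: 8.02
eef_pos: [0.5083, 0.2891, 0.1173]
eef_rot: [0.0, 0.0, 1.0, -0.0]
wrist_force: [-0.4, -0.0, -0.8]
opening: 0.691
grasp_force: 64.7
```

Call:
servo_tool(
  series="1 0 0 0.001 0 0 0;1 0 0 0.002 0 0 0;1 0 0 0.002 0 0 0",
)

```text
time_s: 8.27
eef_pos: [0.5087, 0.2893, 0.1165]
eef_rot: [0.0, 0.0, 1.0, 0.0]
wrist_force: [-4.0, -0.9, 6.5]
opening: 0.688
grasp_force: 65.4
```

Call:
servo_tool(
  series="-0.6 0 0 0 0 0 0;-0.6 0 0 0 0 0 0;-0.6 0 0 0 0 0 0;-0.6 0 0 0 0 0 0;-0.6 0 0 -0.005 0 0 0;-0.6 0 0 -0.015 0 0 0;-0.6 0 0 -0.03 0 0 0;-0.6 0 0 -0.06 0 0 0;-0.6 0 0 -0.1 0 0 0;-0.6 0.01 -0.04 -0.1 0 0 0;-0.6 0.02 -0.08 -0.1 0 0 0;-0.6 0.02 -0.12 -0.1 0 0 0",
)

```text
time_s: 9.27
eef_pos: [0.4871, 0.1687, 0.2171]
eef_rot: [0.001, -0.001, 1.0, 0.0]
wrist_force: [0.9, -0.8, 0.1]
opening: 0.799
grasp_force: 0.0
```

Call:
servo_tool(
  series="-0.6 -0.1205 -0.204 0.085 0 0 7;-0.6 -0.1205 -0.204 0.085 0 0 14;-0.6 -0.1205 -0.204 0.085 0 0 21;-0.6 -0.1205 -0.204 0.085 0 0 28;-0.6 -0.1205 -0.204 0.085 0 0 35;-0.6 -0.1205 -0.204 0.085 0 0 42;-0.6 -0.1205 -0.204 0.085 0 0 49;-0.6 -0.1205 -0.204 0.085 0 0 56;-0.6 -0.1205 -0.204 0.085 0 0 63;-0.6 -0.1205 -0.204 0.085 0 0 68;-0.6 -0.1205 -0.204 0.085 0 0 72;-0.6 -0.1205 -0.204 0.085 0 0 72",
)

```text
time_s: 10.27
eef_pos: [0.609, -0.0352, 0.1312]
eef_rot: [0.0, 0.589, 0.808, 0.0]
wrist_force: [-0.5, -0.3, -0.8]
opening: 0.802
grasp_force: 0.0
```

```bash
python3 - <<'E'
from h import *
s=cam('side');t=cam('top')
A=cv2.resize(s['img'][205:275,90:170],(400,350),interpolation=2);B=cv2.resize(t['img'][190:260,75:155],(400,350),interpolation=2)
save(np.hstack([A,B]),'g4.png')
P=cloud(t)
Q=P[190:260,75:155]; m=(Q[...,2]>.07)&(Q[...,2]<.12)
v,u=np.nonzero(m); print((u.min()+u.max())/2+75,(v.min()+v.max())/2+190, np.median(Q[m],0).round(4))
E
```

```text
117.5 226.0 [0.5101 0.2873 0.0929]
```

View pics/g4.png

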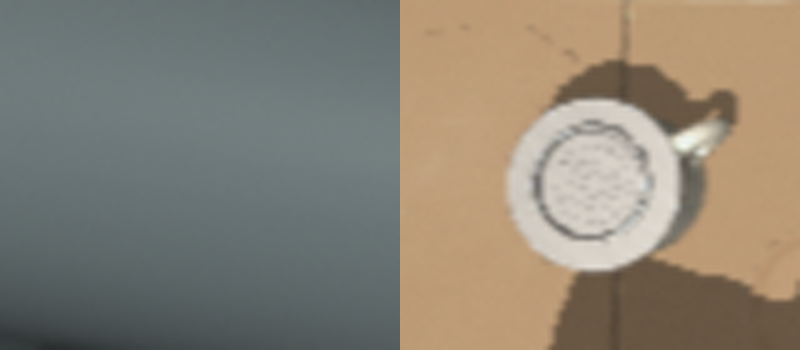

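```bash
python3 - <<'E'
from h import *
t=load('top'); print(px(t,113.4,226.5,.093),px(t,113.2,225.8,.102))
E
```

```text
[0.5085 0.2902] [0.5105 0.2884]
```

Call:
servo_tool(
  series="-0.6 0 0 0.02 0 0 0;-0.6 0 0 0.04 0 0 0;-0.6 0 0 0.055 0 0 0;-0.6 0 0 0.065 0 0 0;-0.6 0 0 0.075 0 0 0;-0.6 0 0 0.078 0 0 0;-0.6 0 0 0.078 0 0 0",
)

```text
time_s: 10.95
eef_pos: [0.6083, -0.0349, 0.0517]
eef_rot: [-0.001, 0.588, 0.809, -0.0]
wrist_force: [-0.1, -0.5, 0.7]
opening: 0.795
grasp_force: 0.0
```

Call:
servo_tool(
  series="1 0 0 0 0 0 0;1 0 0 0 0 0 0;1 0 0 0 0 0 0;1 0 0 0 0 0 0;1 0 0 0 0 0 0;1 0 0 0 0 0 0;1 0 0 0 0 0 0",
)

```text
time_s: 11.53
eef_pos: [0.6098, -0.0353, 0.0538]
eef_rot: [0.001, 0.588, 0.809, 0.0]
wrist_force: [0.4, -0.3, 6.3]
opening: 0.591
grasp_force: 62.9
```

Call:
servo_tool(
  series="1 0 0 -0.002 0 0 0;1 0 0 -0.006 0 0 0;1 0 0 -0.015 0 0 0;1 0 0 -0.03 0 0 0;1 0 0 -0.05 0 0 0;1 0 0 -0.08 0 0 0;1 0 0 -0.11 0 0 0;1 0 0 -0.13 0 0 0;1 0 0 -0.14 0 0 0;1 0 0 -0.14 0 0 0",
)

```text
time_s: 12.37
eef_pos: [0.6101, -0.0353, 0.1956]
eef_rot: [0.003, 0.588, 0.809, 0.001]
wrist_force: [0.3, -0.4, -1.2]
opening: 0.594
grasp_force: 62.5
```

Call:
servo_tool(
  series="1 0.01 0 0 0 0 0;1 0.03 0 0 0 0 0;1 0.06 0.001 0 0 0 0;1 0.095 0.001 0 0 0 0;1 0.13 0.002 0 0 0 0;1 0.165 0.003 0 0 0 0;1 0.2 0.003 0 0 0 0;1 0.235 0.004 0 0 0 0;1 0.27 0.004 0 0 0 0;1 0.3 0.005 0 0 0 0;1 0.325 0.005 0 0 0 0;1 0.335 0.005 0 0 0 0",
)

```text
time_s: 13.37
eef_pos: [0.5065, 0.2883, 0.1896]
eef_rot: [-0.002, 0.587, 0.81, -0.002]
wrist_force: [-0.9, 0.8, -1.2]
opening: 0.587
grasp_force: 62.4
```

Call:
servo_tool(
  series="1 0.003 0 0 0 0 0;1 0.0045 0 0 0.0 0 0;1 0.0045 0 0.01 0 0 0;1 0.0045 0 0.02 0 0 0;1 0.0045 0 0.025 0 0 0;1 0.0045 0 0.025 0 0 0;1 0.0045 0 0.025 0 0 0",
)

```text
time_s: 13.95
eef_pos: [0.5084, 0.2886, 0.1663]
eef_rot: [-0.001, 0.588, 0.809, -0.001]
wrist_force: [-0.2, 0.4, -0.7]
opening: 0.588
grasp_force: 62.4
```

```bash
python3 - <<'E'
from h import *
s=cam('side');t=cam('top')
A=cv2.resize(s['img'][195:265,80:160],(400,350),interpolation=2);B=cv2.resize(t['img'][190:260,75:155],(400,350),interpolation=2)
save(np.hstack([A,B]),'g5.png')
o=ctrl.get_obs();print(o['eef_pos'],o['eef_rot'])
E
```

```text
[0.50901852 0.2890813  0.16744453] [1.14893123e-04 5.88240190e-01 8.08686251e-01 1.14915659e-04]
```

View pics/g5.png

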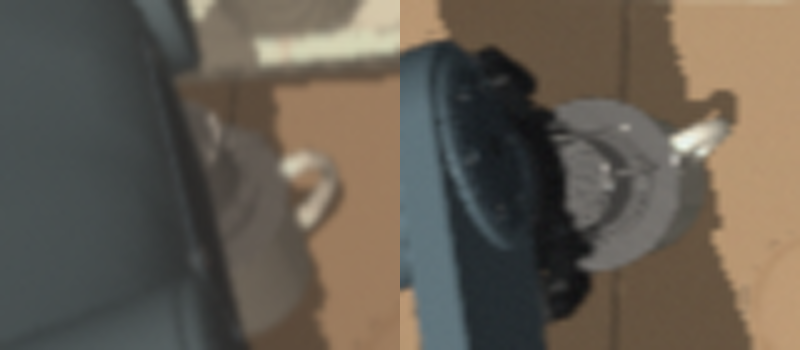

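The chamber's right rim (about x 625) lies inside the seat ring (about 650), so it is roughly concentric. I'll lower it in steps.

Call:
servo_tool(
  series="1 0 0.0005 0.004 0 0 0;1 0 0.0005 0.008 0 0 0;1 0 0.0005 0.011 0 0 0;1 0 0.0005 0.014 0 0 0;1 0 0.0005 0.015 0 0 0;1 0 0.0005 0.015 0 0 0",
)

```text
time_s: 14.55
eef_pos: [0.5087, 0.2896, 0.1517]
eef_rot: [-0.0, 0.588, 0.809, -0.0]
wrist_force: [-0.8, 0.2, -0.3]
opening: 0.591
grasp_force: 62.4
```

Call:
servo_tool(
  series="1 0 0 0.002 0 0 0;1 0 0 0.004 0 0 0;1 0 0 0.005 0 0 0;1 0 0 0.006 0 0 0;1 0 0 0.006 0 0 0",
)

```text
time_s: 14.97
eef_pos: [0.5093, 0.2898, 0.1471]
eef_rot: [0.0, 0.588, 0.809, 0.0]
wrist_force: [-1.1, -1.8, 3.6]
opening: 0.588
grasp_force: 63.0
```

Call:
servo_tool(
  series="-0.4 0 0 0 0 0 0;-0.4 0 0 0 0 0 0;-0.4 0 0 0 0 0 0;-0.4 0 0 0 0 0 0;-0.4 0 0 -0.01 0 0 0;-0.4 0 0 -0.03 0 0 0;-0.4 0 0 -0.06 0 0 0;-0.4 0 0 -0.08 0 0 0;0.2 -0.03 -0.015 -0.08 0 0 0;0.2 -0.06 -0.03 -0.08 0 0 0;0.2 -0.1 -0.05 -0.08 0 0 0;0.2 -0.13 -0.07 -0.08 0 0 0",
)

```text
time_s: 15.97
eef_pos: [0.4827, 0.143, 0.2273]
eef_rot: [0.001, 0.587, 0.809, 0.0]
wrist_force: [0.8, -0.5, 0.3]
opening: 0.399
grasp_force: 0.0
```

Call:
servo_tool(
  series="0.2 -0.03 -0.015 0 0 0 0;0.2 -0.06 -0.03 0 0 0 0;0.2 -0.1 -0.05 0.02 0 0 0;0.2 -0.13 -0.065 0.04 0 0 0;0.2 -0.1305 -0.065 0.08 0 0 0;0.2 -0.1305 -0.065 0.1 0 0 0;0.2 -0.1305 -0.065 0.115 0 0 0;0.2 -0.1305 -0.065 0.12 0 0 0;0.2 -0.1305 -0.065 0.12 0 0 0",
)

```text
time_s: 16.72
eef_pos: [0.4604, 0.0002, 0.1057]
eef_rot: [-0.001, 0.588, 0.809, -0.0]
wrist_force: [0.4, 0.3, 0.1]
opening: 0.398
grasp_force: 0.0
```

```bash
python3 - <<'E'
from h import *
s=cam('side');t=cam('top')
A=cv2.resize(s['img'][212:282,190:270],(400,350),interpolation=2);B=cv2.resize(t['img'][190:260,75:155],(400,350),interpolation=2)
save(np.hstack([A,B]),'g6.png')
o=ctrl.get_obs();print(o['eef_pos'],o['eef_rot'],o['opening'])
E
```

```text
[4.61925072e-01 1.47058741e-04 1.07442799e-01] [7.38570336e-04 5.87783861e-01 8.09017620e-01 2.78300103e-04] 0.39995706724061675
```

View pics/g6.png

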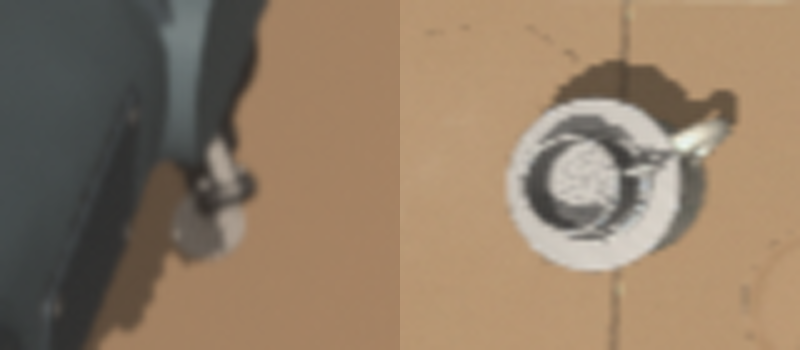

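The chamber stands in the ring with its ear at upper right. The press stands between the fingers, so I'll lower and grip it.

Call:
servo_tool(
  series="0.2 0 0 0.012 0 0 0;0.2 0 0 0.024 0 0 0;0.2 0 0 0.032 0 0 0;0.2 0 0 0.036 0 0 0;0.2 0 0 0.036 0 0 0;0.2 0 0 0.036 0 0 0;1 0 0 0.036 0 0 0;1 0 0 0.036 0 0 0;1 0 0 0.036 0 0 0;1 0 0 0.036 0 0 0;1 0 0 0.036 0 0 0;1 0 0 0.036 0 0 0",
)

```text
time_s: 17.82
eef_pos: [0.4616, 0.0, 0.071]
eef_rot: [0.001, 0.588, 0.809, 0.0]
wrist_force: [-1.4, -0.4, 6.3]
opening: 0.109
grasp_force: 58.8
```

Call:
servo_tool(
  series="1 0 0 -0.002 0 0 0;1 0 0 -0.006 0 0 0;1 0 0 -0.015 0 0 0;1 0 0 -0.03 0 0 0;1 0 0 -0.05 0 0 0;1 0 0 -0.08 0 0 0;1 0 0 -0.11 0 0 0;1 0 0 -0.14 0 0 0;1 0 0 -0.16 0 0 0;1 0 0 -0.17 0 0 0;1 0 0 -0.17 0 0 0;1 0 0 -0.17 0 0 0",
)

```text
time_s: 18.82
eef_pos: [0.4608, 0.0002, 0.24]
eef_rot: [0.0, 0.588, 0.809, 0.0]
wrist_force: [0.8, 0.2, -1.5]
opening: 0.108
grasp_force: 58.6
```

```bash
python3 - <<'E'
from h import *
s=cam('side')
save(s['img'],'g7.png',(170,170,270,250),5)
o=ctrl.get_obs();print(o['eef_pos'],o['eef_rot'],o['opening'],o['wrist_force'])
E
```

```text
[4.60274500e-01 3.81229062e-04 2.39020634e-01] [-9.16032250e-04  5.87963518e-01  8.08886850e-01 -3.55623552e-04] 0.1091196234953856 [ 0.72765485  0.61217902 -0.63174025]
```

View pics/g7.png

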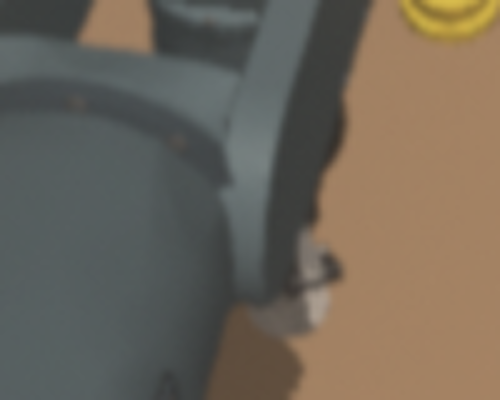

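The press hangs upright from the fingers (pixel (310,280)). I'll carry it to the chamber.

Call:
servo_tool(
  series="1 0.01 0.005 0 0 0 0;1 0.03 0.015 0 0 0 0;1 0.055 0.029 0 0 0 0;1 0.085 0.044 0 0 0 0;1 0.115 0.06 0 0 0 0;1 0.145 0.075 0 0 0 0;1 0.175 0.091 0 0 0 0;1 0.205 0.106 0 0 0 0;1 0.23 0.119 0 0 0 0;1 0.25 0.13 0 0 0 0;1 0.2605 0.135 0 0 0 0;1 0.2605 0.135 0 0 0 0",
)

```text
time_s: 19.87
eef_pos: [0.508, 0.2919, 0.2384]
eef_rot: [-0.001, 0.587, 0.81, -0.001]
wrist_force: [-1.1, -0.4, -0.4]
opening: 0.108
grasp_force: 58.6
```

Call:
servo_tool(
  series="1 0 0 0 0 0 0;1 0 0 0.01 0 0 0;1 0 0 0.02 0 0 0;1 0 0 0.024 0 0 0;1 0 0 0.024 0 0 0;1 0 0 0.024 0 0 0;1 0 0 0.024 0 0 0",
)

```text
time_s: 20.45
eef_pos: [0.5093, 0.2893, 0.2165]
eef_rot: [0.0, 0.588, 0.809, 0.0]
wrist_force: [0.1, 0.8, -0.5]
opening: 0.107
grasp_force: 58.6
```

```bash
python3 - <<'E'
from h import *
s=cam('side');t=cam('top')
A=cv2.resize(s['img'][185:255,80:160],(400,350),interpolation=2);B=cv2.resize(t['img'][190:260,75:155],(400,350),interpolation=2)
save(np.hstack([A,B]),'g8.png')
o=ctrl.get_obs();print(o['eef_pos'],o['eef_rot'],o['opening'],o['wrist_force'])
E
```

```text
[0.50944141 0.28956668 0.21685136] [2.73104255e-04 5.88078812e-01 8.08803484e-01 4.00860418e-04] 0.1047570419409946 [ 0.60158356  0.22196166 -0.9464758 ]
```

View pics/g8.png

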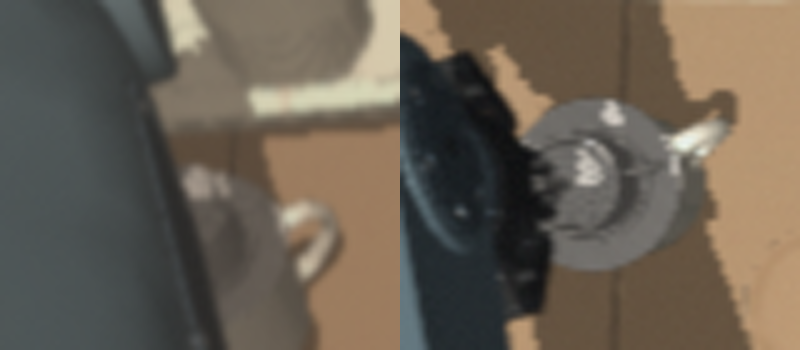

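Call:
servo_tool(
  series="1 0 0 0.005 0 0 0;1 0 0 0.009 0 0 0;1 0 0 0.012 0 0 0;1 0 0 0.015 0 0 0;1 0 0 0.016 0 0 0;1 0 0 0.016 0 0 0",
)

```text
time_s: 21.05
eef_pos: [0.5088, 0.2896, 0.1997]
eef_rot: [-0.0, 0.588, 0.809, -0.0]
wrist_force: [-0.4, -1.3, -0.6]
opening: 0.108
grasp_force: 58.6
```

Now 11 mm inside the chamber with no contact.

Call:
servo_tool(
  series="1 0 0 0.005 0 0 0;1 0 0 0.01 0 0 0;1 0 0 0.015 0 0 0;1 0 0 0.02 0 0 0;1 0 0 0.024 0 0 0;1 0 0 0.028 0 0 0;1 0 0 0.03 0 0 0;1 0 0 0.03 0 0 0;1 0 0 0.03 0 0 0",
)

```text
time_s: 21.8
eef_pos: [0.5091, 0.2896, 0.1702]
eef_rot: [-0.0, 0.588, 0.809, -0.0]
wrist_force: [-0.7, 0.5, -0.7]
opening: 0.107
grasp_force: 58.6
```

Call:
servo_tool(
  series="1 0 0 0.001 0 0 0;1 0 0 0.002 0 0 0;1 0 0 0.003 0 0 0;1 0 0 0.003 0 0 0",
)

```text
time_s: 22.13
eef_pos: [0.5092, 0.2897, 0.1674]
eef_rot: [0.0, 0.588, 0.809, 0.0]
wrist_force: [-0.0, -0.0, 0.4]
opening: 0.11
grasp_force: 58.7
```

Call:
servo_tool(
  series="1 0 0 0.001 0 0 0;1 0 0 0.001 0 0 0;1 0 0 0.001 0 0 0",
)

```text
time_s: 22.38
eef_pos: [0.5094, 0.2898, 0.1673]
eef_rot: [0.0, 0.588, 0.809, 0.0]
wrist_force: [-1.2, -1.6, 5.5]
opening: 0.104
grasp_force: 59.3
```

Call:
servo_tool(
  series="0.5 0 0 0 0 0 0;0.5 0 0 0 0 0 0;0.5 0 0 0 0 0 0;0.5 0 0 -0.01 0 0 0;0.5 0 0 -0.03 0 0 0;0.5 0 0 -0.06 0 0 0;0.3 0 0 -0.08 0 0 0;0.3 -0.03 -0.002 -0.08 0 0 0;0.3 -0.06 -0.005 -0.08 0 0 0;0.3 -0.1 -0.008 -0.08 0 0 0;0.3 -0.14 -0.01 -0.08 0 0 0;0.3 -0.18 -0.013 -0.08 0 0 0",
)

```text
time_s: 23.38
eef_pos: [0.5525, 0.113, 0.2473]
eef_rot: [0.0, 0.588, 0.809, 0.0]
wrist_force: [1.5, 0.8, 0.5]
opening: 0.347
grasp_force: 0.0
```

Call:
servo_tool(
  series="0.3 -0.035 -0.003 0 0 0 0;0.3 -0.07 -0.006 0 0 0 0;0.3 -0.11 -0.01 0.02 0 0 0;0.3 -0.15 -0.012 0.03 0 0 0;0.3 -0.19 -0.015 0.04 0 0 0;0.3 -0.23 -0.018 0.05 0 0 0;0.3 -0.265 -0.02 0.07 0 0 0;0.3 -0.2795 -0.0215 0.1 0 0 0;0.3 -0.2795 -0.0215 0.13 0 0 0;0.3 -0.2795 -0.0215 0.15 0 0 0;0.3 -0.2795 -0.0215 0.15 0 0 0;0.3 -0.2795 -0.0215 0.15 0 0 0",
)

```text
time_s: 24.38
eef_pos: [0.6174, -0.1578, 0.0956]
eef_rot: [-0.001, 0.588, 0.809, -0.0]
wrist_force: [0.2, -0.0, 0.5]
opening: 0.351
grasp_force: 0.0
```

```bash
python3 - <<'E'
from h import *
s=cam('side');t=cam('top')
A=cv2.resize(s['img'][165:235,240:320],(400,350),interpolation=2);B=cv2.resize(t['img'][190:260,75:155],(400,350),interpolation=2)
save(np.hstack([A,B]),'g9.png')
o=ctrl.get_obs();print(o['eef_pos'],o['eef_rot'],o['opening'],o['wrist_force'])
E
```

```text
[ 0.61939086 -0.15835993  0.09849639] [1.48994609e-03 5.87750699e-01 8.09040675e-01 2.87397768e-04] 0.35065664049814127 [ 0.20159203 -0.25411045  0.77444314]
```

View pics/g9.png

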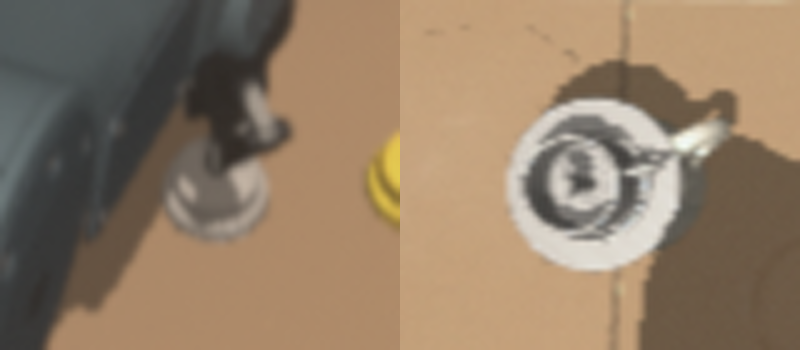

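The lid is under the fingers in the left tile, knob about (215,160). In the right tile the press sits inside the chamber. I'll check where the chamber rim is expected against what I see.

```bash
python3 - <<'E'
from h import *
t=load('top');E=np.linalg.inv(t['extrinsics']);f=192/np.tan(np.radians(t['fovy'])/2)
def pr(x,y,z):
    p=E@[x,y,z,1]; u,v=f*p[0]/p[2]+t['cx'],f*p[1]/p[2]+t['cy']; return ((u-75+.5)*5-.5+400).round(1),((v-190+.5)*5-.5).round(1)
x,y=.509,.2895
for n,z,r in(('rim',.141,.026),('brim',.093,.047),('lip',.103,.032),('presstop',.157,.006)):
    print(n,'L',pr(x,y+r,z)[0],'R',pr(x,y-r,z)[0],'T',pr(x+r,y,z)[1],'B',pr(x-r,y,z)[1])
E
```

```text
rim L 519.7 R 620.1 T 134.4 B 234.8
brim L 508.0 R 682.8 T 96.2 B 271.1
lip L 530.3 R 650.2 T 123.8 B 243.8
presstop L 549.2 R 572.7 T 173.1 B 196.6
```

Call:
servo_tool(
  series="0.3 0 0 0.012 0 0 0;0.3 0 0 0.024 0 0 0;0.3 0 0 0.03 0 0 0;0.3 0 0 0.035 0 0 0;0.3 0 0 0.037 0 0 0;0.3 0 0 0.037 0 0 0",
)

```text
time_s: 24.98
eef_pos: [0.6175, -0.1578, 0.0583]
eef_rot: [-0.001, 0.588, 0.809, -0.0]
wrist_force: [0.7, -1.3, 0.3]
opening: 0.355
grasp_force: 0.0
```

Call:
servo_tool(
  series="1 0 0 0 0 0 0;1 0 0 0 0 0 0;1 0 0 0 0 0 0;1 0 0 0 0 0 0;1 0 0 0 0 0 0;1 0 0 0 0 0 0",
)

```text
time_s: 25.48
eef_pos: [0.6184, -0.1582, 0.0597]
eef_rot: [0.0, 0.588, 0.809, 0.0]
wrist_force: [-0.2, 0.7, 1.0]
opening: 0.134
grasp_force: 58.6
```

Call:
servo_tool(
  series="1 0 0 -0.002 0 0 0;1 0 0 -0.006 0 0 0;1 0 0 -0.015 0 0 0;1 0 0 -0.03 0 0 0;1 0 0 -0.05 0 0 0;1 0 0 -0.08 0 0 0;1 0 0 -0.11 0 0 0;1 0 0 -0.14 0 0 0;1 0 0 -0.16 0 0 0;1 0 0 -0.18 0 0 0;1 0 0 -0.18 0 0 0;1 0 0 -0.18 0 0 0",
)

```text
time_s: 26.48
eef_pos: [0.6188, -0.1583, 0.2413]
eef_rot: [0.002, 0.588, 0.809, 0.0]
wrist_force: [0.1, 0.3, -1.1]
opening: 0.139
grasp_force: 58.6
```

Call:
servo_tool(
  series="1 0.01 0.001 0 0 0 0;1 0.03 0.002 0 0 0 0;1 0.06 0.004 0 0 0 0;1 0.09 0.007 0 0 0 0;1 0.12 0.009 0 0 0 0;1 0.15 0.011 0 0 0 0;1 0.18 0.014 0 0 0 0;1 0.21 0.016 0 0 0 0;1 0.24 0.018 0 0 0 0;1 0.27 0.02 0 0 0 0;1 0.3 0.023 0 0 0 0;1 0.33 0.025 0 0 0 0",
)

```text
time_s: 27.48
eef_pos: [0.5379, 0.1654, 0.2372]
eef_rot: [-0.001, 0.588, 0.809, -0.001]
wrist_force: [0.7, 0.2, -1.7]
opening: 0.137
grasp_force: 58.6
```

Call:
servo_tool(
  series="1 0.03 0.002 0 0 0 0;1 0.06 0.004 0 0 0 0;1 0.09 0.006 0 0 0 0;1 0.11 0.008 0 0 0 0;1 0.122 0.009 0 0 0 0;1 0.129 0.0095 0 0 0 0;1 0.129 0.0095 0 0 0 0;1 0.129 0.0095 0.01 0 0 0;1 0.129 0.0095 0.02 0 0 0;1 0.129 0.0095 0.025 0 0 0;1 0.129 0.0095 0.025 0 0 0;1 0.129 0.0095 0.025 0 0 0",
)

```text
time_s: 28.48
eef_pos: [0.5091, 0.2882, 0.2133]
eef_rot: [-0.0, 0.588, 0.809, -0.001]
wrist_force: [-0.4, 0.3, -0.9]
opening: 0.136
grasp_force: 58.6
```

Call:
servo_tool(
  series="1 0 0 0.004 0 0 0;1 0 0 0.008 0 0 0;1 0 0 0.01 0 0 0;1 0 0 0.012 0 0 0;1 0 0 0.014 0 0 0;1 0 0 0.015 0 0 0;1 0 0 0.015 0 0 0",
)

```text
time_s: 29.07
eef_pos: [0.5091, 0.2892, 0.199]
eef_rot: [-0.0, 0.588, 0.809, -0.0]
wrist_force: [0.7, 0.6, -1.4]
opening: 0.132
grasp_force: 58.6
```

Base at 0.139, below the rim, with no contact, so the skirt has entered.

Call:
servo_tool(
  series="1 0 0 0.002 0 0 0;1 0 0 0.004 0 0 0;1 0 0 0.005 0 0 0;1 0 0 0.006 0 0 0;1 0 0 0.006 0 0 0",
)

```text
time_s: 29.48
eef_pos: [0.5091, 0.2891, 0.193]
eef_rot: [-0.0, 0.588, 0.809, -0.0]
wrist_force: [-0.0, -0.2, -0.4]
opening: 0.14
grasp_force: 58.6
```

Call:
servo_tool(
  series="1 0 0 0.001 0 0 0;1 0 0 0.0015 0 0 0;1 0 0 0.0015 0 0 0",
)

```text
time_s: 29.73
eef_pos: [0.5094, 0.2892, 0.1923]
eef_rot: [0.0, 0.588, 0.809, 0.0]
wrist_force: [0.0, -0.1, 2.6]
opening: 0.135
grasp_force: 58.9
```

Contact at home height. I'll release, retreat and take a last look.

Call:
servo_tool(
  series="0.4 0 0 0 0 0 0;0.4 0 0 0 0 0 0;0.4 0 0 0 0 0 0;0.4 0 0 0 0 0 0;0.4 0 0 -0.01 0 0 0;0.4 0 0 -0.03 0 0 0;0.4 0 0 -0.06 0 0 0;0.4 -0.04 0 -0.08 0 0 0;0.4 -0.08 0 -0.08 0 0 0;0.4 -0.12 0 -0.08 0 0 0;0.4 -0.16 0 -0.08 0 0 0;0.4 -0.2 0 -0.08 0 0 0",
)

```text
time_s: 30.73
eef_pos: [0.5714, 0.0972, 0.2731]
eef_rot: [0.001, 0.588, 0.809, 0.0]
wrist_force: [0.8, 1.1, -0.4]
opening: 0.297
grasp_force: 0.0
```

Call:
servo_tool(
  series="0.4 -0.04 0 0 0 0 0;0.4 -0.08 0 0 0 0 0;0.4 -0.12 0 0 0 0 0;0.4 -0.16 0 0 0 0 0;0.4 -0.2 0 0 0 0 0;0.4 -0.24 0 0 0 0 0;0.4 -0.28 0 0 0 0 0;0.4 -0.32 0 0 0 0 0;0.4 -0.35 0 0 0 0 0;0.4 -0.36 0 0 0 0 0;0.4 -0.36 0 0 0 0 0;0.4 -0.36 0 0 0 0 0",
)

```text
time_s: 31.73
eef_pos: [0.6819, -0.2431, 0.2718]
eef_rot: [-0.0, 0.588, 0.809, 0.0]
wrist_force: [-0.7, 0.2, 0.3]
opening: 0.302
grasp_force: 0.0
```

```bash
python3 - <<'E'
from h import *
s=cam('side');t=cam('top')
A=cv2.resize(s['img'][185:265,80:160],(400,400),interpolation=2);B=cv2.resize(t['img'][185:265,75:155],(400,400),interpolation=2)
save(np.hstack([A,B]),'g10.png')
P=cloud(t)[205:245,90:135].reshape(-1,3); z=P[:,2]
for a,b in((.08,.1),(.15,.166),(.17,.19)): m=(z>a)&(z<b); print(a,m.sum(),np.median(P[m],0).round(4) if m.any() else '')
E
```

```text
0.08 448 [0.508  0.2718 0.0922]
0.15 267 [0.5107 0.284  0.1613]
0.17 31 [0.5107 0.2862 0.1785]
```

View pics/g10.png

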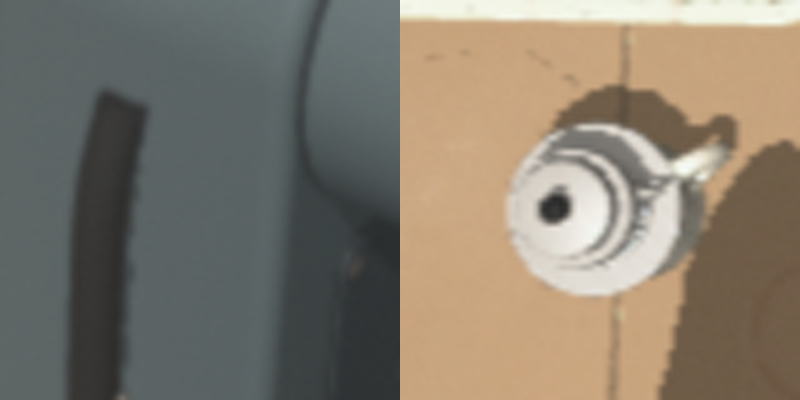

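The lid sits concentric over the chamber. Its knob top reads 0.1785 m against 0.179 m expected at home, and the mug has not moved.

```bash
python3 -c "
from bench import ctrl
print(ctrl.hand_in())"
```

```text
the job is handed in; nothing more can be done
None
```

The filter is stacked on the white mug in the order asked (plate, chamber, press, lid). Each part met contact at its home height. The job was handed in at about 32 s, and the result has not been reported back.

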